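# Clear the T-slot of the bench rail and set its stop

## Task

Two broken clamp feet are caught in the T-slot of the aluminium bench rail: take the scraper out of its stand, put its blade down into the slot behind both of them and push them along and out of the open end into the steel dish, without touching them with the gripper. Then put the scraper back upright in its stand and let go, and only after that stand the stop plate upright in the cleared slot, down on the slot's floor and close up against the closed end. Leave the marker, tweezers and syringe where they lie.

Things in the scene. Friction and masses are not known exactly. Their poses are not given: they have to be found in the camera images.
- rail: (All sizes here and below are in mm.) Aluminium T-slot rail screwed to the worktop, 60 wide (x) x 200 long (y) x 38 high; origin: centre of its underside. The slot runs along its y in the middle (x = 0), open at the +y end and shut at the -y end by a steel plate 8 thick and as high as the rail (inner face y = -92). Slot floor is 20 above the underside; undercut 30 wide from 20 to 32 high; mouth between the lips 18 wide from 32 to 38 high. Low feet reach x = +-47. Fixed.
- slot_open (a point): Middle of the slot floor at the rail's open end.
- slot_closed (a point): Middle of the slot floor at the inner face of the closing plate.
- scrap_a: Black plastic broken clamp foot lying in the slot: round disc 26 mm across, 9 mm thick, with a 10 wide stub 4 higher; too wide to lift out through the mouth. Origin: centre of its underside, z up. It slides freely enough to be pushed with a few newtons. At the start the nearer of the two to the closed end, its centre 57 to 87 from the closing plate.
- scrap_b: A second such disc 26 mm across, 9 mm thick, with a small ridge instead of a stub, nearer the open end. Origin: centre of its underside, z up.
- dish: Shallow open square steel dish, 100 x 100 x 18 mm high, walls and floor 3 thick, loose (0.45 kg), standing on the worktop at the rail's open end with 5 between them, its rim 2 below the slot floor. Origin: centre of its underside.
- stand: Grey plastic block 70 x 70 x 50 mm high, fixed to the worktop, with one pocket in the middle of its top, 18 (stand x) x 10 (stand y), 46 deep, edges bevelled 2. Origin: centre of its underside.
- pocket (a point): Middle of the pocket's mouth on top of the stand.
- scraper: Scraper standing upright, z up: steel blade 12 (x) x 5 (y) and 45 mm long from its end, then a collar 28 x 22 and a black handle 26 (x) x 22 (y) from 53 to 113 above the blade's end; 0.13 kg. Origin: middle of the blade's lower end. In the stand the collar rests on the stand's top with the blade's x along the pocket's x, the blade's end 5 above the worktop; the handle is then 58 to 118 above the worktop.
- stop: Steel stop plate standing on its narrow edge on the worktop: 13 thick (x), 50 long (y), 80 mm high (z), 0.15 kg. Origin: centre of its underside. Placed, its length runs along the slot, its underside rests on the slot floor and its centre lies 25 plus the gap from the closing plate.
- marker: Marker pen, 17 x 135 x 16 mm, lying on the worktop between the stand and the stop plate; leave it. Origin: centre of its underside.
- tweezers: Tweezers, 15 x 122 x 9 mm, lying behind the rail; leave them. Origin: centre of the underside.
- syringe: Capped syringe, 14 x 133 x 22 mm, lying behind the rail; leave it. Origin: centre of the underside.

How it is judged:
By the outcome, as a careful person would: the job done as asked, in the order asked, and still so for the second after the job is handed in, with the robot touching nothing.
It also fails if it takes over 62 s, if anything falls off the work surface, if the arm or the gripper's body presses on something with over 40 N, if the wrist force passes 120 N, or if a joint passes its speed limit or range.

## Robot

A 7-joint arm with a two-finger parallel gripper is mounted at the origin on a cart in front of the work surface, level with it; the furniture and walls round the work are solid. World frame = base frame: x ahead of the robot, y to its left, z up, the work surface at z = 0. Lengths are in m, angles in rad, forces in N, time in s.
With the tool pointing down it reaches from about 0.35 to 0.775 m from the base axis. Payload 3.1 kg.
Tool frame: the origin (TCP) lies between the finger pads; the fingertips stand 8 mm ahead of it and the grasp point (between the pads) lies 11 mm behind it; z points along the fingers, y is the line along which they close (so a half turn about z gives the same grasp; the last joint's range is limited). The gripper opens to 85 mm and grips with 20 to 120 N. Pads are 22 mm wide; open, the fingers measure 114 mm over their backs; the gripper's body (76 mm by 85 mm) begins 54 mm behind the grasp point. The pads swing forward as they close: fully open they stand 13 mm farther back than shut.
Start: joints at [1.12, 0.311, 0.014, 1.512, -0.004, 1.319, -0.027], TCP at [0.219, -0.505, 0.218] pointing down, gripper open.
Joint ranges: [-2.7, 2.7], [-0.3, 1.91], [-1.27, 1.3], [0.12, 2.57], [-1.44, 4.58], [0.2, 2.03], [-3.05, 3.05]. Speed limits (rad/s): [2.79, 2.79, 3.14, 3.14, 3.14, 3.14, 3.14].

## Interface

Orientations are given as a unit quaternion [x, y, z, w].
In Python, from rig import arm, viewer gives the robot as it stands.
- The arm moves only by the shell command python3 -m handwheel 'ROWS' [OPENING] [FORCE]. ROWS is JSON, a list of rows, each a list of 2 entries, a list of its own where there are three numbers: the shift along the tool's x, y, z in mm, then the turn about the tool's z in rad. A call has 1 to 5 rows; each row shifts and turns the commanded pose from where the row before left it, along the tool's axes as they then stand; what a row does not reach is not made up. A row lasts 1/8 s, in which the tool goes at most 62.5 mm and 10.7 degrees, less where a joint would pass 70% of its speed; a pose out of reach is approached as far as the arm can. A call with a gripper value outside its range is refused whole. OPENING is the finger opening in mm, from 0 to 85.4, set as the call begins (- or left out, the last holds). The fingers move at their own pace and stop on an object; FORCE is the grip in N (left out, the last holds). Time passes only in rows, so rows that do not move let the fingers close. It gives the time, the measured TCP pose, the force, the opening and the grip force at its end, in the units of the state.
- arm.sense(): the state, without advancing time (a new reading comes with each control period).
- viewer.grab_frame(name): name is "side" or "top" or "wrist"; returns the picture (384x512x3 uint8, blue, green, red); there is no depth.
- viewer.get_calibration(name): a dict with "K" (3x3 intrinsics, pixels), "camera_from_world" (4x4, takes a point from world to camera coordinates). Camera axes: x right, y up, looking along -z (the intrinsics and any distortion apply to the point x, -y, -z); pixel columns grow to the right and rows downward; lengths in m; the calibration is good to about 2 mm. The wrist camera is an equidistant fisheye: a pixel r from the principal point sees the ray r / f radians off the axis. A picture is of the moment at which its call begins: read the wrist's pose just before it. get_calibration takes no time and is no camera call; for the wrist camera it gives the pose at the moment of the call.
- arm.job_done(): hands the job in; it is judged then, once.
The state is a dict: "time": time; "joint_pos": joint angles; "dq": joint speeds; "joint_torque": joint torques, N m; "tcp_pos": TCP position; "tcp_rot": TCP orientation; "wrist_force": force on the tool from outside, world axes, zero at the start; "torque": the same for the moment, N m; "gripper_width": finger opening in m; "grasp_force": force on a finger pad.
Only numpy, scipy, OpenCV 4.12 (cv2) and the standard library are available. Lean on these libraries where they do the work, as an engineer would, in place of code of your own. Each camera call takes 0.05 s, during which the arm holds its last target. There are 200 camera calls.

## Working session

There is one attempt and no reset: what is moved stays moved. The work goes in short steps, Python scripts to look and compute and a shell command to move; the robot and the scene stay as the last step left them, time stands still between calls to the robot, and variables do not carry over. Pictures are saved under pics/ and viewed, at most 10 in all, crops included, and the job is handed in when it is done.

```bash
ls; mkdir -p pics; python3 - <<'E'
from rig import arm, viewer
import cv2, numpy as np
np.set_printoptions(precision=4,suppress=True)
s=arm.sense(); print(s['time'],s['tcp_pos'],s['tcp_rot'],s['gripper_width'],s['wrist_force'])
for n in ("side","top"):
    im=viewer.grab_frame(n); cv2.imwrite(f"pics/{n}0.png",im); c=viewer.get_calibration(n); print(n,c)
a=cv2.imread("pics/side0.png");b=cv2.imread("pics/top0.png")
E
```

```text
pics
0.0 [ 0.2183 -0.504   0.217 ] [ 0.9792  0.203  -0.0003 -0.0012] 0.08561437910397436 [ 0.1898 -0.0305 -0.003 ]
side {'K': array([[420.4844,   0.    , 262.6904],
       [  0.    , 420.4844, 191.7728],
       [  0.    ,   0.    ,   1.    ]]), 'camera_from_world': array([[ 0.9708, -0.2396, -0.0111, -0.52  ],
       [ 0.1409,  0.5319,  0.835 , -0.1393],
       [-0.1942, -0.8122,  0.5501, -0.976 ],
       [ 0.    ,  0.    ,  0.    ,  1.    ]])}
top {'K': array([[475.8468,   0.    , 263.2683],
       [  0.    , 475.8468, 187.2411],
       [  0.    ,   0.    ,   1.    ]]), 'camera_from_world': array([[-0.0273, -0.9994,  0.0232,  0.0146],
       [ 0.9919, -0.0242,  0.1243, -0.5277],
       [-0.1237,  0.0265,  0.992 , -1.0998],
       [ 0.    ,  0.    ,  0.    ,  1.    ]])}
```

View pics/top0.png

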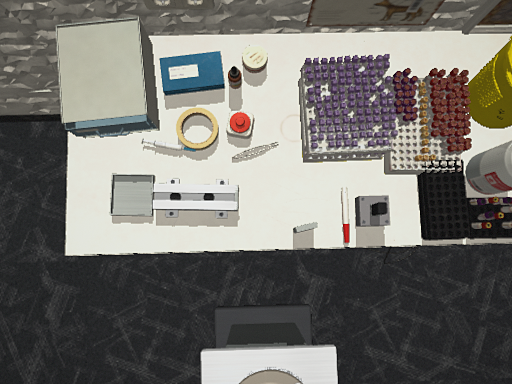

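View pics/side0.png

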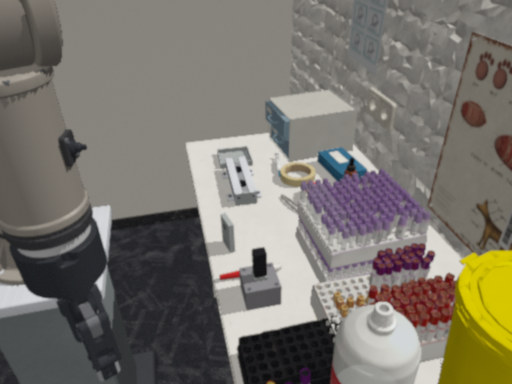

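The top view shows the stand near (372,210) with the handle at (379,208), the marker at (346,215), the stop plate at (305,228), the rail at (153–238, 183–213) with discs at (176,197) and (209,197), and the dish at (132,195). The rail's open end faces left (+y). The side view agrees with this: the scraper is upright in its stand at (260,265).

```bash
cat > h.py <<'E'
from rig import arm, viewer
import cv2, numpy as np
np.set_printoptions(precision=4,suppress=True)
def ray(cal,px,fish=False):
    K,T=cal["K"],cal["camera_from_world"]; R,t=T[:3,:3],T[:3,3]
    u=(np.asarray(px,float)-K[:2,2])/np.diag(K)[:2]
    if fish:
        r=np.linalg.norm(u); v=np.array([*(u*np.sinc(r/np.pi)**1),np.cos(r)])
    else: v=np.array([*u,1.])
    return -R.T@t, R.T@(v*[1,-1,-1])
def onto(cal,px,z,fish=False):
    o,d=ray(cal,px,fish); return o+d*(z-o[2])/d[2]
def proj(cal,P,fish=False):
    T=cal["camera_from_world"]; p=(T[:3,:3]@np.asarray(P,float)+T[:3,3])*[1,-1,-1]
    K=cal["K"]
    if fish:
        n=np.linalg.norm(p[:2]); u=p[:2]/n*np.arctan2(n,p[2])
    else: u=p[:2]/p[2]
    return u*np.diag(K)[:2]+K[:2,2]
def pose():
    s=arm.sense(); q=s["tcp_rot"]; x,y,z,w=q
    head=np.arctan2(2*(x*y+z*w),1-2*(y*y+z*z))
    return s,head
def delta(P,heading):
    """tool-frame shift (mm) and turn to bring TCP to P with tool-x heading"""
    s,h=pose(); d=(np.asarray(P)-s["tcp_pos"])*1000
    c,n=np.cos(h),np.sin(h)
    t=(h-heading+np.pi)%(2*np.pi)-np.pi
    return np.array([c*d[0]+n*d[1], n*d[0]-c*d[1], -d[2]]), t
E
python3 - <<'E'
from h import *
im=cv2.imread("pics/top0.png"); c=viewer.get_calibration("top")
for n,px,z in [("handle top",(379,208),.118),("stand tl",(356,196),.05),("stand br",(389,226),.05),("stop",(305,227),.08),("rail tr",(238,184),.038),("rail br",(238,212),.038),("rail bl",(154,212),.038),("rail tl",(154,183),.038),("dish",(132,195),.018),("disc r",(209,197),.03),("disc l",(176,197),.03),("marker t",(345,189),.015),("marker b",(347,241),.015)]:
    print(n,onto(c,px,z)[:2])
print(viewer.get_calibration("wrist"))
cr=lambda x0,x1,y0,y1,k: cv2.resize(im[y0:y1,x0:x1],None,fx=k,fy=k,interpolation=cv2.INTER_CUBIC)
a=cr(100,250,160,230,5); b=cr(280,400,180,250,5)
b=cv2.copyMakeBorder(b,0,0,0,150,cv2.BORDER_CONSTANT)
o=np.vstack([a,b]); o=cv2.resize(o,None,fx=.8,fy=.8); cv2.imwrite("pics/c1.png",o); print(o.shape)
w=viewer.grab_frame("wrist"); cv2.imwrite("pics/w0.png",w)
E
```

```text
handle top [ 0.4651 -0.2501]
stand tl [ 0.4997 -0.2159]
stand br [ 0.4275 -0.2896]
stop [ 0.4292 -0.0897]
rail tr [0.5365 0.0607]
rail br [0.4701 0.0621]
rail bl [0.4751 0.2585]
rail tl [0.5437 0.2585]
dish [0.5187 0.3149]
disc r [0.5081 0.1303]
disc l [0.51   0.2083]
marker t [ 0.521  -0.1977]
marker b [ 0.3956 -0.1964]
{'K': array([[297.3186,   0.    , 256.8515],
       [  0.    , 297.3186, 185.6674],
       [  0.    ,   0.    ,   1.    ]]), 'camera_from_world': array([[ 0.3973, -0.9177, -0.0014, -0.5502],
       [ 0.8793,  0.3811, -0.2855,  0.0367],
       [ 0.2625,  0.1122,  0.9584, -0.3791],
       [ 0.    ,  0.    ,  0.    ,  1.    ]])}
(560, 600, 3)
```

View pics/c1.png

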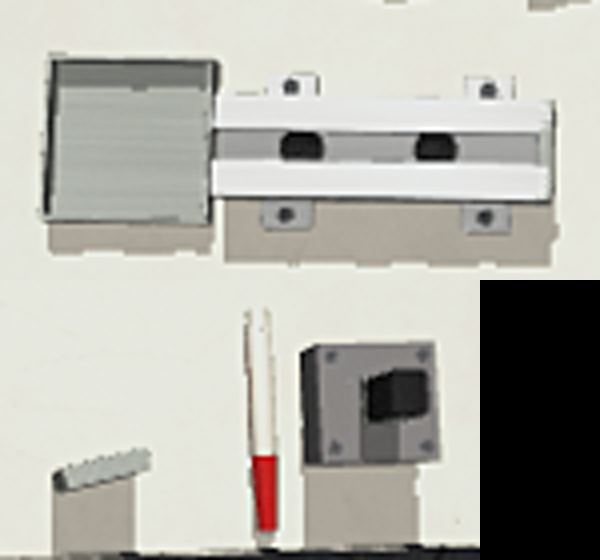

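```bash
python3 -m handwheel '[[[24,-55,0],0],[[24,-55,0],0],[[24,-55,0],0],[[24,-55,0],0],[[57,22,0],0]]' 85 && python3 -m handwheel '[[[57,22,0],0],[[57,22,0],0],[[57,22,0],0],[[0,0,0],0.18],[[0,0,0],0.18]]'; python3 -m handwheel '[[[0,0,0],0.05],[[0,0,0],0]]'
python3 - <<'E'
from h import *
s,h=pose(); print(s['time'],s['tcp_pos'],h,s['joint_pos'])
im=viewer.grab_frame("wrist"); cal=viewer.get_calibration("wrist"); cv2.imwrite("pics/w1.png",im)
np.save("pics/w1.npy",cal["camera_from_world"])
c=viewer.get_calibration("top"); print(onto(c,(375,211.25),.05),onto(c,(383.3,208.3),.118))
E
```

```text
time: 0.78
tcp_pos: [0.2729, -0.2557, 0.2158]
tcp_rot: [0.979, 0.202, -0.004, -0.002]
wrist_force: [1.5, -3.0, 1.2]
gripper_width: 0.0849
grasp_force: 0.0
time: 1.4
tcp_pos: [0.4639, -0.2542, 0.2168]
tcp_rot: [1.0, 0.022, -0.001, -0.001]
wrist_force: [0.2, -1.1, -0.2]
gripper_width: 0.0849
grasp_force: 0.0
time: 1.65
tcp_pos: [0.4633, -0.2546, 0.2177]
tcp_rot: [1.0, -0.0, -0.0, -0.0]
wrist_force: [-0.2, -0.4, -0.9]
gripper_width: 0.0849
grasp_force: 0.0
1.65 [ 0.4633 -0.2546  0.2177] -0.00038077957256118204 [ 0.6696  0.2812 -0.254   1.5613  0.0723  1.3092 -1.1647]
[ 0.4628 -0.2587  0.05  ] [ 0.4642 -0.2596  0.118 ]
```

View pics/w1.png

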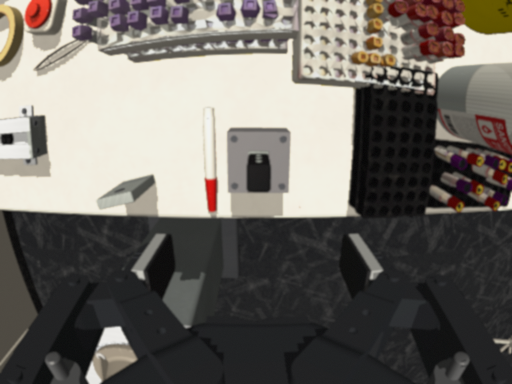

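The wrist picture shows the stand top at (228–290, 128–193), the handle at (248–271, 152–192), the marker at (210,160), and the stop plate at (126,190).

```bash
python3 - <<'E'
from h import *
im=cv2.imread("pics/w1.png"); cal=viewer.get_calibration("wrist"); cal["camera_from_world"]=np.load("pics/w1.npy")
for p in [(234,134),(284,133),(285,187),(234,187)]: print(onto(cal,p,.05,True))
print(proj(cal,[.4633,-.2546,.2177],True),proj(cal,[.4628,-.2587,.05],True),proj(cal,[.4628,-.2587,.118],True))
g=cv2.cvtColor(im,cv2.COLOR_BGR2GRAY)
m=((g<45)).astype(np.uint8); m[:140]=0;m[200:]=0;m[:,:232]=0;m[:,287:]=0
cs,_=cv2.findContours(m,cv2.RETR_EXTERNAL,cv2.CHAIN_APPROX_SIMPLE); cc=max(cs,key=cv2.contourArea)
print(cv2.boundingRect(cc),cv2.minAreaRect(cc))
cr=cv2.resize(im[115:215,90:300],None,fx=3.8,fy=3.8,interpolation=cv2.INTER_CUBIC); cv2.imwrite("pics/w1c.png",cr)
E
```

```text
[ 0.4991 -0.2307  0.05  ]
[ 0.5002 -0.2853  0.05  ]
[ 0.4386 -0.2878  0.05  ]
[ 0.4386 -0.2296  0.05  ]
[255.1691 230.289 ] [259.5807 166.247 ] [260.2918 183.1636]
(248, 155, 22, 36) ((258.5, 172.5), (35.0, 21.0), 90.0)
```

View pics/w1c.png

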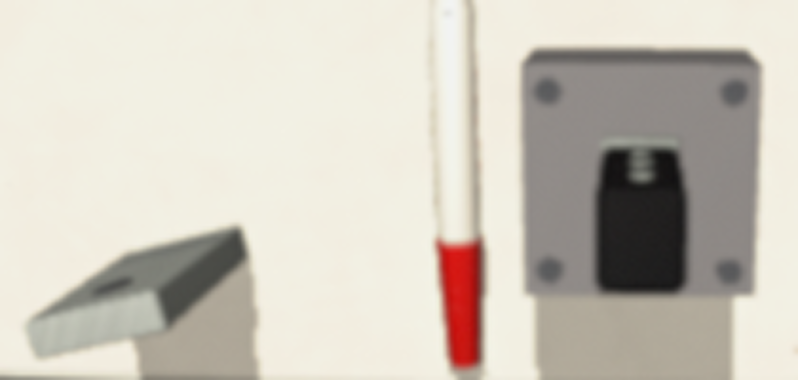

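```bash
python3 - <<'E'
from h import *
cal=viewer.get_calibration("wrist"); cal["camera_from_world"]=np.load("pics/w1.npy")
P=lambda x,y,z: onto(cal,(90+x/3.8,115+y/3.8),z,True)
for q in [(597,190),(685,190),(685,292),(597,292),(641,241)]: print(P(*q,.118))
print("stand top corners")
for q in [(524,64),(761,64),(754,294),(527,294)]: print(P(*q,.05))
print("collar back edge"); print(P(602,142,.058),P(678,142,.058))
print("stop top face corners");
for q in [(28,325),(157,291),(167,330),(38,358)]: print(P(*q,.08))
E
```

```text
[ 0.4795 -0.247   0.118 ]
[ 0.4795 -0.2674  0.118 ]
[ 0.4546 -0.2677  0.118 ]
[ 0.4546 -0.2468  0.118 ]
[ 0.4672 -0.2573  0.118 ]
stand top corners
[ 0.5016 -0.224   0.05  ]
[ 0.5016 -0.2922  0.05  ]
[ 0.4321 -0.2919  0.05  ]
[ 0.4322 -0.2233  0.05  ]
collar back edge
[ 0.48   -0.2466  0.058 ] [ 0.48   -0.2681  0.058 ]
stop top face corners
[ 0.4312 -0.0703  0.08  ]
[ 0.4424 -0.1171  0.08  ]
[ 0.4304 -0.1188  0.08  ]
[ 0.4205 -0.0719  0.08  ]
```

```bash
python3 -m handwheel '[[[3.7,2.9,50],0],[[0,0,50],0],[[0,0,25],0],[[0,0,14.7],0],[[0,0,0],0]]' && python3 -m handwheel '[[[0,0,0],0],[[0,0,0],0],[[0,0,0],0],[[0,0,0],0],[[0,0,0],0]]' 0 90
```

```text
time: 2.33
tcp_pos: [0.4667, -0.2575, 0.0778]
tcp_rot: [1.0, -0.0, -0.001, -0.0]
wrist_force: [-0.7, 0.4, -0.6]
gripper_width: 0.0853
grasp_force: 0.0
time: 2.95
tcp_pos: [0.4679, -0.2579, 0.0792]
tcp_rot: [1.0, -0.001, 0.001, 0.0]
wrist_force: [0.9, -0.2, 4.2]
gripper_width: 0.0204
grasp_force: 88.3
```

```bash
python3 -m handwheel '[[[0,0,-20],0],[[0,0,-40],0],[[0,0,-45],0],[[0,-40,0],0],[[0,-60,0],0]]' && python3 -m handwheel '[[[0,-60,0],0],[[0,-60,0],0],[[0,-60,0],0],[[0,-60,0],0],[[0,-40,0],0]]' && python3 -m handwheel '[[[0,-30,0],0],[[0,0,0],0],[[0,0,0],0]]'
python3 - <<'E'
from h import *
s,h=pose(); print(s['time'],s['tcp_pos'],h)
im=viewer.grab_frame("wrist"); cal=viewer.get_calibration("wrist"); cv2.imwrite("pics/w2.png",im)
np.save("pics/w2.npy",cal["camera_from_world"])
p=[proj(cal,q,True) for q in [(.467,.06,.038),(.545,.06,.038),(.467,.26,.038),(.545,.26,.038)]]; print(np.array(p))
cv2.imwrite("pics/w2c.png",cv2.resize(im[50:350,50:450],None,fx=2,fy=2,interpolation=cv2.INTER_CUBIC))
E
```

```text
time: 3.58
tcp_pos: [0.4671, -0.1589, 0.1834]
tcp_rot: [1.0, -0.003, 0.0, 0.001]
wrist_force: [0.8, 1.5, -1.9]
gripper_width: 0.0206
grasp_force: 88.4
time: 4.2
tcp_pos: [0.4664, 0.1257, 0.183]
tcp_rot: [1.0, 0.001, -0.0, -0.0]
wrist_force: [-0.6, -0.8, -1.6]
gripper_width: 0.0206
grasp_force: 88.3
time: 4.58
tcp_pos: [0.4674, 0.151, 0.1827]
tcp_rot: [1.0, -0.001, -0.001, 0.001]
wrist_force: [1.7, -0.1, -1.3]
gripper_width: 0.0207
grasp_force: 88.2
4.575 [0.4674 0.151  0.1827] -0.0021009296286179867
[[340.2442 171.2916]
 [343.5804  97.768 ]
 [154.6065 172.2486]
 [149.9949  99.7795]]
```

View pics/w2c.png

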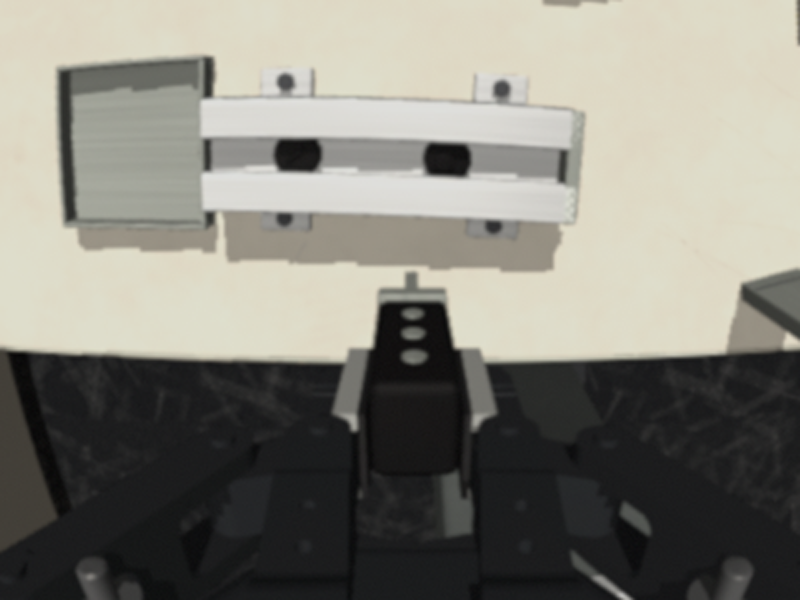

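```bash
python3 - <<'E'
from h import *
im=cv2.imread("pics/w2.png"); cal=viewer.get_calibration("wrist"); cal["camera_from_world"]=np.load("pics/w2.npy")
g=cv2.cvtColor(im,cv2.COLOR_BGR2GRAY).astype(float)
U=[];L=[];O=[]
for col in range(160,328,3):
    p=g[90:170,col]; d=np.diff(cv2.GaussianBlur(p[:,None],(1,3),0)[:,0])
    # rows: upper lip inner edge (bright->dark) in 112..128, lower lip (dark->bright) 132..146
    exp=116+ (col-150)*6.5/184
    a=int(exp-90)
    i=a-5+np.argmin(d[a-5:a+6]); j=a+12+np.argmax(d[a+12:a+26])
    U.append(onto(cal,(col,90.5+i),.038,True)); L.append(onto(cal,(col,90.5+j),.038,True))
U,L=np.array(U),np.array(L)
for A in (U,L):
    b=A[:,0]; k=np.polyfit(A[:,1],b,1)
    for _ in range(3):
        r=np.abs(b-np.polyval(k,A[:,1])); w=r<.0015; k=np.polyfit(A[w,1],b[w],1)
    print("x at y=.06,.16,.26:",np.polyval(k,[.06,.16,.26]),"slope",k[0],w.sum(),len(w))
P=lambda x,y,z: onto(cal,(50+x/2,50+y/2),z,True)
print("plate inner",P(570,152,.038),P(570,184,.038),"outer",P(583,112,.038),P(576,223,.038),"open",P(201,137,.038),P(202,173,.038), "rail corner", P(201,98,.038),P(203,208,.038))
print("disc right centre/edges",P(447,158,.029),P(424,158,.029),P(470,158,.029),"left",P(298,155,.029),P(274,155,.029),P(322,155,.029))
print("dish corners",[P(*q,.018)[:2] for q in [(58,68),(212,57),(214,225),(66,227)]])
print("blade tip",P(411,272,.1107))
E
```

```text
x at y=.06,.16,.26: [0.5168 0.5212 0.5257] slope 0.04484509517362707 56 56
x at y=.06,.16,.26: [0.5012 0.5055 0.5099] slope 0.043640461997874004 40 56
plate inner [0.5153 0.0684 0.038 ] [0.4985 0.0677 0.038 ] outer [0.5363 0.062  0.038 ] [0.4777 0.0632 0.038 ] open [0.5252 0.2603 0.038 ] [0.5061 0.261  0.038 ] rail corner [0.5458 0.2594 0.038 ] [0.4872 0.2618 0.038 ]
disc right centre/edges [0.5102 0.1317 0.029 ] [0.5102 0.1437 0.029 ] [0.5102 0.1196 0.029 ] left [0.5128 0.2099 0.029 ] [0.5132 0.2229 0.029 ] [0.5124 0.197  0.029 ]
dish corners [array([0.5733, 0.3617]), array([0.5686, 0.2595]), array([0.4735, 0.2633]), array([0.4751, 0.3653])]
blade tip [0.4728 0.1504 0.1107]
```

The wrist picture shows the rail mouth running from the open end at (201,155) to the plate at (570,168) in crop pixels. The discs are at (298,155) and (447,158), and the scraper hangs straight with its blade tip at (411,272). I'll move behind disc A, turned -0.045 rad in heading.

```bash
python3 -m handwheel '[[[0,58,0],0.043],[[41.6,1.9,0],0],[[0,0,45],0],[[0,0,15],0],[[0,0,0],0]]' && python3 - <<'E'
from h import *
s,h=pose(); print(s['tcp_pos'],h, delta([.509,.093,.118],-.045))
im=viewer.grab_frame("wrist"); cal=viewer.get_calibration("wrist"); cv2.imwrite("pics/w3.png",im); np.save("pics/w3.npy",cal["camera_from_world"])
print(proj(cal,[.509,.093,.046],True))
cv2.imwrite("pics/w3c.png",cv2.resize(im[50:250,130:390],None,fx=3,fy=3,interpolation=cv2.INTER_CUBIC))
E
```

```text
time: 5.25
tcp_pos: [0.5077, 0.0896, 0.1223]
tcp_rot: [1.0, -0.022, -0.002, 0.001]
wrist_force: [-0.6, -0.9, -1.5]
gripper_width: 0.0204
grasp_force: 88.6
[0.5077 0.0896 0.1223] -0.04489676593861438 (array([ 1.1931, -3.4136,  4.3344]), np.float64(0.0001032340613855709))
[252.4027 190.1528]
```

View pics/w3c.png

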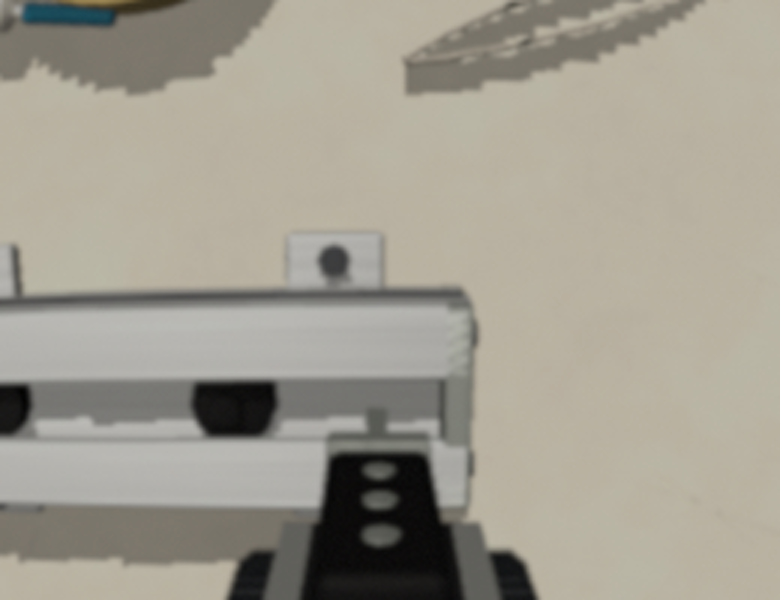

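Blade tip's far edge is at (376,408), with the mouth edges at rows 380 and 438 (crop pixels).

```bash
python3 - <<'E'
from h import *
cal=viewer.get_calibration("wrist"); cal["camera_from_world"]=np.load("pics/w3.npy")
P=lambda x,y,z: onto(cal,(130+x/3,50+y/3),z,True)
print("tip far edge",P(376,408,.0483),"lips",P(376,380,.038),P(300,439,.038),"outer",P(376,289,.038),P(300,505,.038),"plate",P(444,400,.038),"disc",P(276,405,.029),P(193,405,.029))
E
```

```text
tip far edge [0.5131 0.0904 0.0483] lips [0.5182 0.0902 0.038 ] [0.5018 0.1128 0.038 ] outer [0.544 0.089 0.038] [0.4813 0.1143 0.038 ] plate [0.5116 0.0713 0.038 ] disc [0.5096 0.1201 0.029 ] [0.5108 0.145  0.029 ]
```

```bash
python3 -m handwheel '[[[2.3,-2,0],0],[[0,0,8],0],[[0,0,8],0],[[0,0,5],0],[[0,0,0],0]]' && python3 -m handwheel '[[[0,0,2],0],[[0,0,2],0],[[0,0,0],0],[[0,0,0],0]]'
```

```text
time: 5.92
tcp_pos: [0.5108, 0.0923, 0.1016]
tcp_rot: [1.0, -0.022, -0.001, 0.0]
wrist_force: [-0.3, -0.1, -1.1]
gripper_width: 0.0205
grasp_force: 88.8
time: 6.42
tcp_pos: [0.5115, 0.0925, 0.0985]
tcp_rot: [1.0, -0.022, 0.0, -0.0]
wrist_force: [0.1, 0.6, -1.2]
gripper_width: 0.0207
grasp_force: 88.8
```

```bash
python3 -m handwheel '[[[-1,0,2],0],[[0,-8,0],0],[[0,-8,0],0],[[0,-8,0],0],[[0,-8,0],0]]' && python3 -m handwheel '[[[0,-8,0],0],[[0,-8,0],0],[[0,-8,0],0],[[0,-8,0],0],[[0,-8,0],0]]'
```

```text
time: 7.05
tcp_pos: [0.5118, 0.1251, 0.0964]
tcp_rot: [1.0, -0.022, -0.0, 0.0]
wrist_force: [0.9, -0.7, -0.2]
gripper_width: 0.0204
grasp_force: 88.8
time: 7.68
tcp_pos: [0.5136, 0.165, 0.0963]
tcp_rot: [1.0, -0.022, -0.0, 0.0]
wrist_force: [0.5, -0.5, -0.7]
gripper_width: 0.0207
grasp_force: 88.8
```

```bash
python3 -m handwheel '[[[0,-8,0],0],[[0,-8,0],0],[[0,-8,0],0],[[0,-8,0],0],[[0,-8,0],0]]' && python3 -m handwheel '[[[0,-8,0],0],[[0,-6,0],0],[[0,-6,0],0],[[0,-6,0],0],[[0,-6,0],0]]'  && python3 - <<'E'
from h import *
im=viewer.grab_frame("top"); cv2.imwrite("pics/t1.png",im)
cr=im[150:230,100:260]; cv2.imwrite("pics/t1c.png",cv2.resize(cr,None,fx=5,fy=5,interpolation=cv2.INTER_CUBIC))
im=viewer.grab_frame("wrist"); cv2.imwrite("pics/w4.png",im)
E
```

```text
time: 8.3
tcp_pos: [0.5154, 0.2049, 0.0964]
tcp_rot: [1.0, -0.022, -0.0, 0.0]
wrist_force: [-0.3, -0.8, -0.4]
gripper_width: 0.0207
grasp_force: 88.8
time: 8.93
tcp_pos: [0.5168, 0.237, 0.0963]
tcp_rot: [1.0, -0.022, -0.0, -0.0]
wrist_force: [0.5, -0.8, -1.1]
gripper_width: 0.0208
grasp_force: 88.7
```

```bash
python3 -m handwheel '[[[0,-6,0],0],[[0,-6,0],0],[[0,-6,0],0],[[0,-6,0],0],[[0,-6,0],0]]' && python3 -m handwheel '[[[0,-6,0],0],[[0,-6,0],0],[[0,-4,0],0],[[0,0,0],0],[[0,0,0],0]]'  && python3 - <<'E'
from h import *
im=viewer.grab_frame("wrist"); cal=viewer.get_calibration("wrist"); cv2.imwrite("pics/w5.png",im); np.save("pics/w5.npy",cal["camera_from_world"])
im2=viewer.grab_frame("top")
a=cv2.resize(im[70:250,100:400],(600,360),interpolation=cv2.INTER_CUBIC)
b=cv2.resize(im2[160:225,100:250],(600,240),interpolation=cv2.INTER_CUBIC)
cv2.imwrite("pics/w5c.png",np.vstack([a,b]))
E
```

```text
time: 9.65
tcp_pos: [0.5181, 0.267, 0.0964]
tcp_rot: [1.0, -0.022, -0.0, -0.0]
wrist_force: [0.3, -0.7, -0.9]
gripper_width: 0.0204
grasp_force: 88.6
time: 10.28
tcp_pos: [0.5188, 0.2824, 0.0963]
tcp_rot: [1.0, -0.022, -0.0, -0.0]
wrist_force: [1.5, 0.8, -1.9]
gripper_width: 0.0203
grasp_force: 88.6
```

View pics/w5c.png

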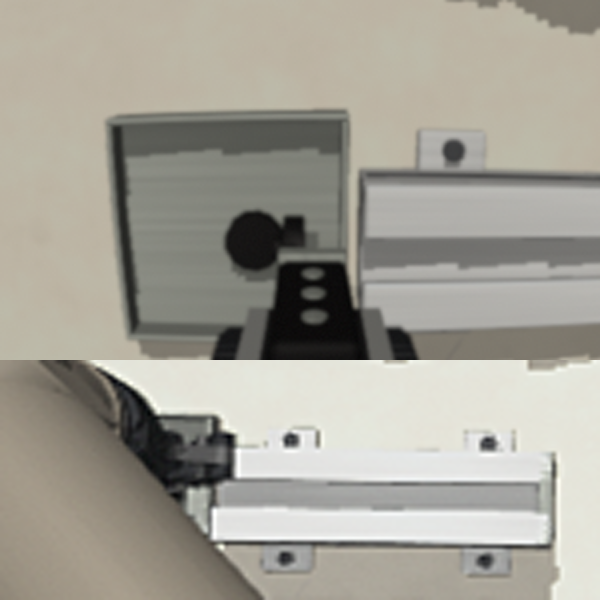

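The slot is clear. One disc lies in the dish at (254,240) and the second is partly hidden behind the blade at (293,230). I'll raise the scraper and check.

```bash
python3 -m handwheel '[[[0,0,-6],0],[[0,0,-20],0],[[0,0,-45],0],[[-60,0,-15],0],[[0,0,0],0]]'  && python3 - <<'E'
from h import *
s,h=pose(); print(s['tcp_pos'],h)
im=viewer.grab_frame("wrist"); cal=viewer.get_calibration("wrist"); cv2.imwrite("pics/w6.png",im); np.save("pics/w6.npy",cal["camera_from_world"])
u=proj(cal,[.522,.315,.01],True); print(u); x,y=u.astype(int)
x0=max(x-50,0);y0=max(y-50,0); print(x0,y0)
cv2.imwrite("pics/w6c.png",cv2.resize(im[y0:y0+110,x0:x0+140],None,fx=5,fy=5,interpolation=cv2.INTER_CUBIC))
E
```

```text
time: 11.0
tcp_pos: [0.4537, 0.2878, 0.1843]
tcp_rot: [1.0, -0.018, -0.0, -0.001]
wrist_force: [0.5, 0.2, -1.4]
gripper_width: 0.0207
grasp_force: 88.8
[0.4537 0.2878 0.1843] -0.036827673816203485
[227.6381 108.6646]
177 58
```

View pics/w6c.png

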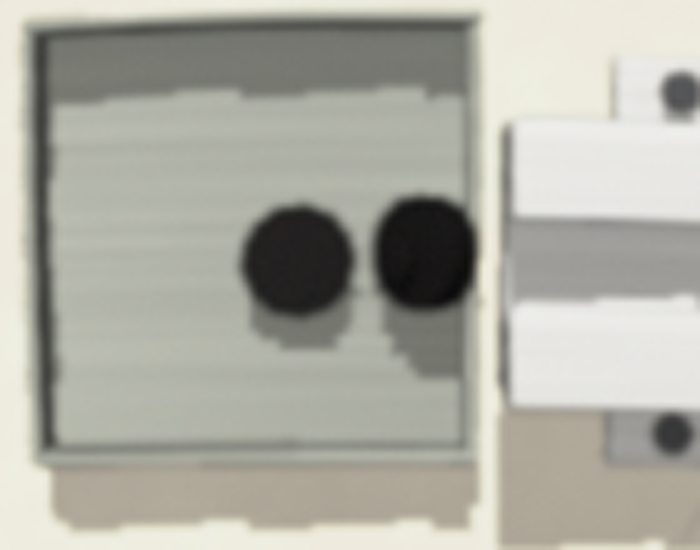

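Both discs are in the dish with the slot clear. The one at (425,253) seems to lean against the near wall, so I'll nudge it inward with one more stroke.

```bash
python3 -m handwheel '[[[0,45,0],0],[[55,0,30],0],[[10.2,0,36],0],[[0,0,0],0],[[0,0,0],0]]'  && python3 - <<'E'
from h import *
s,h=pose(); print(h, delta([.5165,.240,.0955],-.045))
E
```

```text
time: 11.68
tcp_pos: [0.5218, 0.2377, 0.1171]
tcp_rot: [1.0, -0.022, -0.0, -0.0]
wrist_force: [-0.4, 0.8, -1.5]
gripper_width: 0.0204
grasp_force: 90.9
-0.04357865181270531 (array([-5.4093, -2.0184, 21.5874]), np.float64(0.0014213481872946687))
```

```bash
python3 -m handwheel '[[[-5.4,-2,0],0],[[0,0,6],0],[[0,0,8],0],[[0,0,5],0],[[0,0,2.6],0]]' && python3 -m handwheel '[[[0,0,0],0],[[0,-8,0],0],[[0,-8,0],0],[[0,-6,0],0],[[0,-6,0],0]]' && python3 -m handwheel '[[[0,-6,0],0],[[0,-6,0],0],[[0,-6,0],0],[[0,-6,0],0],[[0,-6,0],0]]' && python3 -m handwheel '[[[0,0,0],0],[[0,0,-12],0],[[0,0,-35],0],[[0,0,-45],0]]' && python3 -m handwheel '[[[-50,0,0],0],[[0,0,0],0],[[0,0,0],0]]' && python3 - <<'E'
from h import *
s,h=pose(); print(s['tcp_pos'],h)
im=viewer.grab_frame("wrist"); cal=viewer.get_calibration("wrist"); cv2.imwrite("pics/w7.png",im); np.save("pics/w7.npy",cal["camera_from_world"])
g=cv2.cvtColor(im,cv2.COLOR_BGR2GRAY); m=(g<60).astype(np.uint8)
for c in cv2.findContours(m,cv2.RETR_EXTERNAL,cv2.CHAIN_APPROX_NONE)[0]:
    A=cv2.contourArea(c)
    if 100<A<2500:
        (a,b),_,_=cv2.minAreaRect(c); x,y,w,h_=cv2.boundingRect(c)
        print(A,(a,b),onto(cal,(a,b),.012,True)[:2],"extent mm", (onto(cal,(x+w,b),.012,True)-onto(cal,(x,b),.012,True))[1]*1e3,(onto(cal,(a,y+h_),.012,True)-onto(cal,(a,y),.012,True))[0]*1e3)
E
```

```text
time: 12.3
tcp_pos: [0.5163, 0.2391, 0.0942]
tcp_rot: [1.0, -0.022, -0.0, 0.0]
wrist_force: [-0.2, -0.1, -1.4]
gripper_width: 0.0205
grasp_force: 90.9
time: 12.92
tcp_pos: [0.5178, 0.2679, 0.0949]
tcp_rot: [1.0, -0.022, 0.0, 0.0]
wrist_force: [0.5, -0.6, -1.6]
gripper_width: 0.0204
grasp_force: 90.8
time: 13.55
tcp_pos: [0.5192, 0.2977, 0.0949]
tcp_rot: [1.0, -0.022, 0.0, 0.0]
wrist_force: [0.2, -0.6, -1.4]
gripper_width: 0.0202
grasp_force: 90.9
time: 14.05
tcp_pos: [0.5186, 0.297, 0.1876]
tcp_rot: [1.0, -0.022, -0.001, 0.0]
wrist_force: [0.3, 1.2, -0.6]
gripper_width: 0.0206
grasp_force: 90.6
time: 14.42
tcp_pos: [0.4696, 0.2996, 0.1877]
tcp_rot: [1.0, -0.022, 0.001, -0.0]
wrist_force: [0.5, -0.3, -1.7]
gripper_width: 0.0203
grasp_force: 90.7
[0.4696 0.2996 0.1877] -0.04390185918785662
308.0 (220.0, 125.00000762939453) [0.5178 0.3373] extent mm -23.634292346042585 -23.660597050686015
307.5 (248.0, 122.0) [0.5194 0.3059] extent mm -23.294128113967027 -23.531339296171573
```

```bash
python3 -m handwheel '[[[0,40,0],-0.044],[[0,60,0],0],[[0,60,0],0],[[0,60,0],0],[[0,60,0],0]]' && python3 -m handwheel '[[[0,60,0],0],[[0,60,0],0],[[0,60,0],0],[[0,60,0],0],[[0,30,0],0]]' && python3 -m handwheel '[[[0,0,0],0],[[0,0,0],0]]' && python3 - <<'E'
from h import *
s,h=pose(); print(h, delta([.4679,-.2579,.140],-.002), s['joint_pos'])
E
```

```text
time: 15.1
tcp_pos: [0.4684, 0.0169, 0.1873]
tcp_rot: [1.0, -0.001, 0.001, -0.0]
wrist_force: [-0.0, -1.0, -0.6]
gripper_width: 0.0205
grasp_force: 90.5
time: 15.72
tcp_pos: [0.4665, -0.2567, 0.1869]
tcp_rot: [1.0, -0.004, -0.0, 0.001]
wrist_force: [-0.1, 1.3, -1.2]
gripper_width: 0.0206
grasp_force: 90.6
time: 15.98
tcp_pos: [0.4679, -0.2498, 0.1868]
tcp_rot: [1.0, 0.0, 0.0, -0.001]
wrist_force: [-0.7, 0.9, -1.4]
gripper_width: 0.0206
grasp_force: 90.6
0.00017082618160508978 (array([-0.0271,  8.1113, 46.7521]), np.float64(0.0021708261816049124)) [ 0.628   0.3012 -0.2156  1.61    0.066   1.2379 -1.1705]
```

```bash
python3 -m handwheel '[[[0,8.1,0],0],[[0,0,46.7],0],[[0,0,0],0],[[0,0,0],0],[[0,0,0],0]]' && python3 - <<'E'
from h import *
s,h=pose(); print(h, delta([.4679,-.2579,.0792],-.001))
E
```

```text
time: 16.6
tcp_pos: [0.4689, -0.2589, 0.1422]
tcp_rot: [1.0, 0.0, 0.002, 0.001]
wrist_force: [0.6, 0.6, -1.4]
gripper_width: 0.0207
grasp_force: 90.7
0.0004753049448222243 (array([-1.0002, -0.9874, 62.9691]), np.float64(0.0014753049448223976))
```

```bash
python3 -m handwheel '[[[-0.8,-0.6,8],0],[[0,0,8],0],[[0,0,6],0],[[0,0,6],0],[[0,0,0],0]]' && python3 -m handwheel '[[[0,0,10],0],[[0,0,10],0],[[0,0,8],0],[[0,0,4],0],[[0,0,0],0]]'
```

```text
time: 17.23
tcp_pos: [0.466, -0.2577, 0.1114]
tcp_rot: [1.0, -0.0, -0.001, -0.0]
wrist_force: [-0.1, 0.0, -1.2]
gripper_width: 0.0207
grasp_force: 90.7
time: 17.85
tcp_pos: [0.4663, -0.2578, 0.0798]
tcp_rot: [1.0, -0.0, -0.0, -0.0]
wrist_force: [-0.1, -1.1, -1.3]
gripper_width: 0.0208
grasp_force: 90.7
```

```bash
python3 -m handwheel '[[[0,0,1],0],[[0,0,0],0],[[0,0,0],0]]' && python3 -m handwheel '[[[0,0,1],0],[[0,0,0],0],[[0,0,0],0]]'
```

```text
time: 18.23
tcp_pos: [0.4667, -0.258, 0.0794]
tcp_rot: [1.0, -0.0, 0.0, 0.0]
wrist_force: [0.1, -0.0, -1.0]
gripper_width: 0.0208
grasp_force: 90.7
time: 18.6
tcp_pos: [0.4668, -0.258, 0.0787]
tcp_rot: [1.0, -0.0, 0.0, 0.0]
wrist_force: [-1.4, -0.3, 3.4]
gripper_width: 0.0204
grasp_force: 91.4
```

```bash
python3 -m handwheel '[[[0,0,0],0],[[0,0,0],0],[[0,0,0],0],[[0,0,0],0]]' 60 && python3 -m handwheel '[[[0,0,-20],0],[[0,0,-50],0],[[0,0,-60],0],[[0,0,0],0],[[0,0,0],0]]' && python3 - <<'E'
from h import *
s,h=pose(); print(s['tcp_pos'],h)
im=viewer.grab_frame("wrist"); cal=viewer.get_calibration("wrist"); cv2.imwrite("pics/w8.png",im); np.save("pics/w8.npy",cal["camera_from_world"])
g=cv2.cvtColor(im,cv2.COLOR_BGR2GRAY)
u=proj(cal,[.467,-.258,.118],True); print(u)
x,y=u.astype(int); m=((g<45)).astype(np.uint8); k=np.zeros_like(m); k[y-28:y+22,x-28:x+28]=1; m*=k
cc=max(cv2.findContours(m,0,2)[0],key=cv2.contourArea); print(cv2.boundingRect(cc))
bx,by,bw,bh=cv2.boundingRect(cc)
for q in [(bx,by+bh),(bx+bw,by+bh)]: print(onto(cal,q,.118,True))
E
```

```text
time: 19.1
tcp_pos: [0.4666, -0.2579, 0.0781]
tcp_rot: [1.0, -0.0, -0.0, -0.0]
wrist_force: [-0.3, -0.2, -0.5]
gripper_width: 0.0602
grasp_force: 0.0
time: 19.73
tcp_pos: [0.4663, -0.2578, 0.2079]
tcp_rot: [1.0, -0.0, -0.0, 0.0]
wrist_force: [-0.7, -0.2, -0.3]
gripper_width: 0.0602
grasp_force: 0.0
[ 0.4663 -0.2578  0.2079] -0.00013424721890537244
[256.372  184.4703]
(246, 160, 23, 38)
[ 0.4547 -0.249   0.118 ]
[ 0.4547 -0.269   0.118 ]
```

```bash
python3 -m handwheel '[[[-12,-54,0],0],[[-12,-54,0],0],[[-11,-55,0],0],[[0,0,0],-0.18],[[0,0,0],-0.18]]' && python3 -m handwheel '[[[0,0,0],-0.18],[[0,0,0],-0.18],[[0,0,0],-0.18],[[0,0,0],-0.18],[[0,0,0],-0.18]]' && python3 -m handwheel '[[[0,0,0],-0.18],[[0,0,0],-0.18],[[0,0,0],-0.17],[[0,0,0],0],[[0,0,0],0]]' && python3 - <<'E'
from h import *
s,h=pose(); print(s['tcp_pos'],h,s['joint_pos'])
im=viewer.grab_frame("wrist"); cal=viewer.get_calibration("wrist"); cv2.imwrite("pics/w9.png",im); np.save("pics/w9.npy",cal["camera_from_world"])
u=proj(cal,[.431,-.0945,.08],True); print(u)
cv2.imwrite("pics/w9c.png",cv2.resize(im[100:250,160:360],None,fx=4,fy=4,interpolation=cv2.INTER_CUBIC))
E
```

```text
time: 20.4
tcp_pos: [0.4301, -0.0938, 0.2064]
tcp_rot: [0.983, 0.183, -0.002, -0.001]
wrist_force: [0.3, -0.2, -0.1]
gripper_width: 0.0599
grasp_force: 0.0
time: 21.02
tcp_pos: [0.4301, -0.0947, 0.2062]
tcp_rot: [0.806, 0.591, -0.001, -0.002]
wrist_force: [-0.8, 0.2, 0.1]
gripper_width: 0.0603
grasp_force: 0.0
time: 21.65
tcp_pos: [0.4309, -0.0948, 0.2072]
tcp_rot: [0.627, 0.779, -0.0, -0.001]
wrist_force: [-0.4, 0.2, -0.1]
gripper_width: 0.0602
grasp_force: 0.0
[ 0.4309 -0.0948  0.2072] 1.787462048154807 [ 0.5848  0.1206 -0.4458  1.789   0.0544  1.2462  0.341 ]
[256.4849 172.8004]
```

View pics/w9c.png

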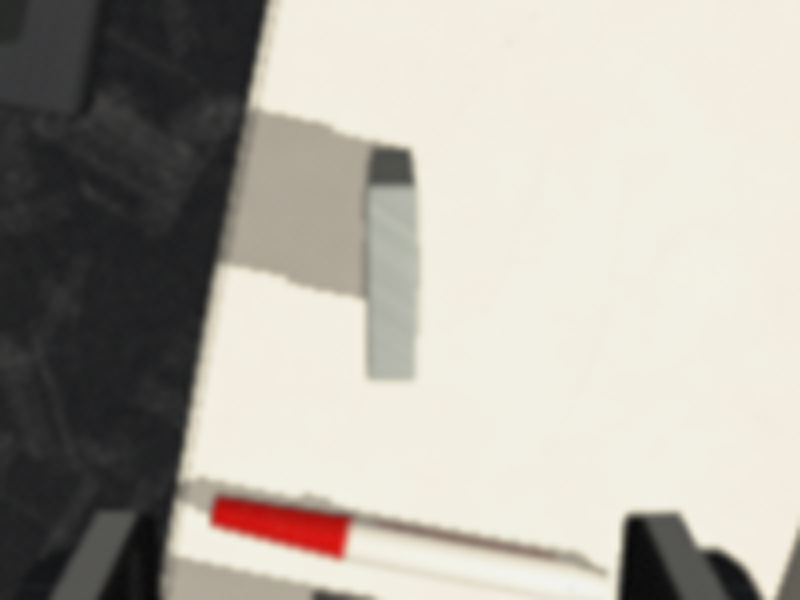

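The stop plate's top face spans (367–414, 184–380), parallel to the image columns, so the tool is aligned with it.

```bash
python3 - <<'E'
from h import *
cal=viewer.get_calibration("wrist"); cal["camera_from_world"]=np.load("pics/w9.npy")
P=lambda x,y,z: onto(cal,(160+x/4,100+y/4),z,True)
c=[P(*q,.08) for q in [(369,185),(414,183),(413,380),(367,380)]]; print(np.array(c)); C=np.mean(c,0)
d=(c[0]+c[1]-c[2]-c[3])/2; a=np.arctan2(d[1],d[0]); print("len",np.hypot(d[0],d[1]),"angle",a,C)
print(delta([C[0],C[1],.058],a))
E
```

```text
[[ 0.4213 -0.0696  0.08  ]
 [ 0.4318 -0.0668  0.08  ]
 [ 0.4426 -0.1155  0.08  ]
 [ 0.4313 -0.118   0.08  ]]
len 0.04960261038906659 angle 1.7809674340993613 [ 0.4318 -0.0925  0.08  ]
(array([  2.1739,   1.1505, 149.4819]), np.float64(0.007009683342732664))
```

```bash
python3 -m handwheel '[[[2,1.1,55],0],[[0,0,50],0],[[0,0,35],0],[[0,0,15],0],[[0,0,0],0]]' && python3 -m handwheel '[[[0,0,0],0],[[0,0,0],0],[[0,0,0],0],[[0,0,0],0]]' 0 70  && python3 -m handwheel '[[[0,0,-20],0],[[0,0,-50],0],[[0,0,-40],0],[[0,0,0],0]]'
```

```text
time: 22.32
tcp_pos: [0.4318, -0.0926, 0.0528]
tcp_rot: [0.626, 0.78, -0.0, -0.001]
wrist_force: [-0.2, -0.2, 0.4]
gripper_width: 0.0603
grasp_force: 0.0
time: 22.82
tcp_pos: [0.4328, -0.0931, 0.0544]
tcp_rot: [0.626, 0.78, -0.0, 0.001]
wrist_force: [-1.2, 0.1, 6.4]
gripper_width: 0.0113
grasp_force: 69.4
time: 23.32
tcp_pos: [0.4351, -0.0932, 0.1666]
tcp_rot: [0.626, 0.78, 0.002, 0.004]
wrist_force: [-0.2, 0.9, -2.5]
gripper_width: 0.0111
grasp_force: 68.8
```

```bash
python3 -m handwheel '[[[0,0,0],0.13],[[0,0,0],0.125],[[0,0,0],0]]' && python3 - <<'E'
from h import *
s,h=pose(); print(h, delta([.5108,.102,.130],1.526))
E
```

```text
time: 23.7
tcp_pos: [0.431, -0.0925, 0.1619]
tcp_rot: [0.719, 0.695, -0.001, -0.001]
wrist_force: [-0.2, 0.4, -0.9]
gripper_width: 0.011
grasp_force: 68.8
1.536310524460938 (array([197.1766,  73.0225,  31.8949]), np.float64(0.010310524460938275))
```

```bash
python3 -m handwheel '[[[50,18,0],0],[[50,18,0],0],[[50,18,0],0],[[47,19,0],0.01],[[0,0,32],0]]' && python3 -m handwheel '[[[0,0,0],0],[[0,0,0],0],[[0,0,0],0]]' && python3 - <<'E'
from h import *
s,h=pose(); print(h, delta([.5108,.102,.096],1.526))
im=viewer.grab_frame("wrist"); cal=viewer.get_calibration("wrist"); cv2.imwrite("pics/w10.png",im); np.save("pics/w10.npy",cal["camera_from_world"])
# lip edges ahead of the plate, y=.15..0.2
g=cv2.GaussianBlur(cv2.cvtColor(im,cv2.COLOR_BGR2GRAY),(3,3),0).astype(int)
for y in (.145,.16,.175,.19):
    xs=np.arange(.475,.55,.0015); v=[g[tuple(np.round(proj(cal,[x,y,.038],True)).astype(int)[::-1])] for x in xs]
    print(y,v)
E
```

```text
time: 24.32
tcp_pos: [0.5149, 0.1089, 0.1327]
tcp_rot: [0.719, 0.695, 0.005, 0.0]
wrist_force: [0.0, -1.5, -1.3]
gripper_width: 0.0109
grasp_force: 68.8
time: 24.7
tcp_pos: [0.5131, 0.1008, 0.1323]
tcp_rot: [0.724, 0.69, 0.001, 0.001]
wrist_force: [-0.1, 0.4, -0.8]
gripper_width: 0.0109
grasp_force: 68.8
1.5235252916006377 (array([ 1.1186, -2.3068, 36.2613]), np.float64(-0.0024747083993625907))
0.145 [np.int64(142), np.int64(142), np.int64(142), np.int64(138), np.int64(149), np.int64(201), np.int64(215), np.int64(213), np.int64(213), np.int64(215), np.int64(216), np.int64(216), np.int64(216), np.int64(217), np.int64(218), np.int64(218), np.int64(216), np.int64(209), np.int64(201), np.int64(193), np.int64(155), np.int64(146), np.int64(141), np.int64(143), np.int64(143), np.int64(144), np.int64(144), np.int64(145), np.int64(143), np.int64(141), np.int64(152), np.int64(201), np.int64(214), np.int64(213), np.int64(213), np.int64(214), np.int64(215), np.int64(215), np.int64(216), np.int64(216), np.int64(218), np.int64(218), np.int64(216), np.int64(211), np.int64(208), np.int64(210), np.in
[... 1683 characters left out ...]
nt64(141), np.int64(157), np.int64(205), np.int64(214), np.int64(214), np.int64(214), np.int64(216), np.int64(216), np.int64(217), np.int64(217), np.int64(217), np.int64(218), np.int64(218), np.int64(218), np.int64(215), np.int64(203), np.int64(197), np.int64(156), np.int64(149), np.int64(145), np.int64(144), np.int64(144), np.int64(145), np.int64(148), np.int64(148), np.int64(145), np.int64(135), np.int64(149), np.int64(205), np.int64(213), np.int64(213), np.int64(213), np.int64(215), np.int64(215), np.int64(216), np.int64(215), np.int64(216), np.int64(216), np.int64(217), np.int64(217), np.int64(215), np.int64(205), np.int64(213), np.int64(214), np.int64(214), np.int64(214), np.int64(213)]
```

```bash
python3 -m handwheel '[[[1.1,-3,16],-0.005],[[0,0,10],0],[[0,0,0],0],[[0,0,0],0]]' && python3 - <<'E'
from h import *
s,h=pose(); print(h, delta([.5100,.102,.096],1.529))
E
```

```text
time: 25.25
tcp_pos: [0.5094, 0.1029, 0.1051]
tcp_rot: [0.721, 0.693, 0.0, -0.0]
wrist_force: [-0.5, 0.4, -1.9]
gripper_width: 0.011
grasp_force: 68.8
1.5299011072572315 (array([-0.852 ,  0.6311,  9.0796]), np.float64(0.0009011072572313594))
```

```bash
python3 -m handwheel '[[[0,0.5,6],0],[[0,0,5],0],[[0,0,3],0],[[0,0,2],0],[[0,0,0],0]]' && python3 -m handwheel '[[[0,0,2],0],[[0,0,2],0],[[0,0,2],0],[[0,0,0],0]]'
```

```text
time: 25.88
tcp_pos: [0.5097, 0.1028, 0.089]
tcp_rot: [0.721, 0.693, -0.0, -0.0]
wrist_force: [0.7, 0.9, -1.9]
gripper_width: 0.0107
grasp_force: 68.9
time: 26.38
tcp_pos: [0.5096, 0.1027, 0.0829]
tcp_rot: [0.721, 0.692, -0.0, -0.0]
wrist_force: [-0.3, -0.5, -0.9]
gripper_width: 0.0107
grasp_force: 68.9
```

Bottom is below the lips without contact. I'll continue to the floor.

```bash
python3 -m handwheel '[[[0,0,2],0],[[0,0,2],0],[[0,0,2],0],[[0,0,1],0],[[0,0,0],0]]' && python3 -m handwheel '[[[0,0,1],0],[[0,0,0],0],[[0,0,0],0]]'
```

```text
time: 27.0
tcp_pos: [0.5097, 0.1028, 0.076]
tcp_rot: [0.721, 0.692, -0.0, -0.0]
wrist_force: [0.9, 0.4, -0.9]
gripper_width: 0.0111
grasp_force: 68.9
time: 27.38
tcp_pos: [0.5098, 0.1028, 0.0752]
tcp_rot: [0.721, 0.692, 0.0, 0.0]
wrist_force: [0.4, -0.5, -2.4]
gripper_width: 0.0108
grasp_force: 68.9
```

```bash
python3 -m handwheel '[[[-3,0,0],0],[[-2,0,0],0],[[-1,0,0],0],[[0,0,0],0]]' && python3 -m handwheel '[[[-1,0,0],0],[[0,0,0],0]]' && python3 -m handwheel '[[[-1,0,0],0],[[0,0,0],0]]' && python3 -m handwheel '[[[-1,0,0],0],[[0,0,0],0]]'
```

```text
time: 27.88
tcp_pos: [0.5096, 0.0966, 0.0752]
tcp_rot: [0.722, 0.692, -0.0, 0.0]
wrist_force: [-0.1, 0.3, -2.0]
gripper_width: 0.0106
grasp_force: 68.9
time: 28.12
tcp_pos: [0.5095, 0.0957, 0.0751]
tcp_rot: [0.721, 0.692, -0.0, 0.0]
wrist_force: [-0.8, 0.3, -2.3]
gripper_width: 0.0112
grasp_force: 68.9
time: 28.38
tcp_pos: [0.5095, 0.0949, 0.0752]
tcp_rot: [0.721, 0.693, 0.0, -0.0]
wrist_force: [0.6, 0.4, -1.3]
gripper_width: 0.0108
grasp_force: 68.9
time: 28.62
tcp_pos: [0.5095, 0.0946, 0.0753]
tcp_rot: [0.721, 0.693, 0.0, -0.0]
wrist_force: [-0.9, 1.9, -2.3]
gripper_width: 0.011
grasp_force: 68.9
```

```bash
python3 -m handwheel '[[[-1,0,0],0],[[0,0,0],0],[[0,0,0],0]]' && python3 -m handwheel '[[[0.6,0,1],0],[[0,0,0],0],[[0,0,0],0]]' && python3 -m handwheel '[[[0,0,1],0],[[0,0,0],0],[[0,0,0],0]]'
```

```text
time: 29.0
tcp_pos: [0.5095, 0.0941, 0.0754]
tcp_rot: [0.721, 0.693, 0.001, -0.0]
wrist_force: [-0.5, 4.5, -1.1]
gripper_width: 0.0112
grasp_force: 69.0
time: 29.38
tcp_pos: [0.5098, 0.0942, 0.0747]
tcp_rot: [0.721, 0.693, 0.001, -0.0]
wrist_force: [-0.9, 4.7, 2.2]
gripper_width: 0.0108
grasp_force: 69.5
time: 29.75
tcp_pos: [0.51, 0.0944, 0.0746]
tcp_rot: [0.721, 0.693, 0.001, 0.0]
wrist_force: [-1.6, 5.4, 5.9]
gripper_width: 0.011
grasp_force: 70.1
```

```bash
python3 -m handwheel '[[[0,0,0],0],[[0,0,0],0],[[0,0,0],0],[[0,0,0],0]]' 50 && python3 -m handwheel '[[[0,0,-15],0],[[0,0,-40],0],[[0,0,-55],0],[[0,0,0],0],[[0,0,0],0]]' && python3 - <<'E'
from h import *
s,h=pose(); print(s['tcp_pos'],h)
im=viewer.grab_frame("wrist"); cal=viewer.get_calibration("wrist"); cv2.imwrite("pics/w11.png",im)
# rectified top view at z=.10 and at z=.038
def rect(z):
    out=np.zeros((60,90),np.uint8); g=cv2.cvtColor(im,cv2.COLOR_BGR2GRAY)
    for i,x in enumerate(np.linspace(.54,.48,60)):
        for j,y in enumerate(np.linspace(.135,.045,90)):
            u,v=np.round(proj(cal,[x,y,z],True)).astype(int); 
            if 0<=u<512 and 0<=v<384: out[i,j]=g[v,u]
    return out
r=rect(.10); print("rows x .54->.48 step1.. ; cols y .135->.045, every 3mm")
for i in range(0,60,3): print(f"{.54-i*.00102:.3f}",' '.join(f"{v:3d}" for v in r[i,::4]))
s2=viewer.grab_frame("side"); cv2.imwrite("pics/s2.png",s2); c=viewer.get_calibration("side")
print(proj(c,[.5095,.094,.02]),proj(c,[.5095,.094,.10]),proj(c,[.467,-.258,.118]))
a=cv2.imread("pics/side0.png"); u=proj(c,[.467,-.258,.118]).astype(int)
d=cv2.absdiff(a,s2)[u[1]-12:u[1]+45,u[0]-30:u[0]+30].max(2); print("stand/scraper changed px",(d>40).sum(),d.size)
E
```

```text
time: 30.25
tcp_pos: [0.5093, 0.0926, 0.0729]
tcp_rot: [0.722, 0.692, -0.0, 0.0]
wrist_force: [0.2, -0.0, -0.2]
gripper_width: 0.0503
grasp_force: 0.0
time: 30.88
tcp_pos: [0.5094, 0.0933, 0.1836]
tcp_rot: [0.721, 0.693, 0.0, 0.0]
wrist_force: [0.0, 0.7, -0.1]
gripper_width: 0.05
grasp_force: 0.0
[0.5094 0.0933 0.1836] 1.5299274070239932
rows x .54->.48 step1.. ; cols y .135->.045, every 3mm
0.540 209 191 203 199 113 190 199 209 209 209 212 211 209 209 209 209 210 209 209 210 210 209 210
0.537 209 195 200 155  73 182 196 209 209 210 211 211 210 209 209 209 209 210 209 210 209 210 211
0.534 210 199 204 177  80 194 193 209 210 209 210 210 209 209 210 209 209 209 209 210 210 210 209
0.531 215 213 212 212 211 211 209 209 207 204 202 198 172 203 209 210 209 209 208 209 211 211 210
0.528 213 212 211 208 208 207 205 203 204 203 201 200 185 195 211 211 210 209 209 210 211 211 210
0.525 213 211 210 209 208 206 204 202 201 200 198 197 159 209 211 210 210 210 210 210 210 210 210
0.522 210 209 209 209 208 206 206 205 203 202 200 200 156 207 210 210 209 210 209 209 209 209 210
0.519 208 208 210 2
[... 647 characters left out ...]
211 210 211 211 211
0.497 213 205 140 140 138 137 136 136 135 134 132 133 156 211 210 210 210 210 210 210 210 210 210
0.494 213 204 139 139 137 137 135 134 133 132 131 144 158 210 210 210 210 211 210 210 210 210 209
0.491 210 204 141 140 139 138 137 136 135 134 132 180 153 209 210 211 211 210 209 210 210 210 211
0.488 208 210 142 141 139 137 137 134 133 132 131 172 179 210 211 211 211 210 209 211 211 211 212
0.485 136 130 129 131 127 129 129 127 127 133 138 163 168 210 211 212 211 210 210 210 211 212 213
0.482 139 131 131  49  51 130 129 138 138 140 160 211 210 209 210 210 211 210 210 210 211 212 210
[244.9519 192.0685] [243.8983 166.459 ] [259.4541 251.3143]
stand/scraper changed px 97 3420
```

```bash
python3 -c "
from rig import arm
print(arm.job_done())"
```

```text
the job is handed in; nothing more can be done
None
```

I handed the job in at about 31 s: both clamp feet are in the dish, the scraper is back upright in its stand and released, and the stop plate stands upright on the slot floor against the closed end; the marker, tweezers and syringe were left alone.

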